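# Log a spring tester with the wand scanner, then hold it pulled out to its mark

### The job

Take the wand scanner out of its cup, point it straight down at the barcode label on top of the spring tester and hold it still there, nose about 5 cm above the middle of the label, for a good second, then stand it back in its cup and let go of it. Then pull the tester's handle out against its spring until the pointer stands between the two prongs of the fork clip, and finish while still gripping the handle and holding it there. Leave the jar, the tape roll and the screwdriver where they are.

Things in the scene. Friction and masses are not known exactly. Their poses are not given: they have to be found in the camera images.
- gauge: the spring tester, fixed: a dark steel base plate 300 x 235 x 10 mm with a grey spring housing (100 x 150 mm, top at 85 mm) on its far (+x) end and an aluminium scale rail (top at 55 mm) along its +y edge. Origin on the work surface, z up; the handle is pulled out along the tester's own -x (roughly towards the robot; the tester may be turned up to 0.35 rad). The housing's near face is at x = +50 mm in the tester's frame
- label (a point): middle of the white barcode label (40 x 60 mm), lying flat facing up on top of the housing, 85 mm along the tester's +x from its origin on its centre line, 86 mm above the work surface
- bar (a point): middle of the handle's cross-bar, on the tester's centre line, 20 mm along its -x from its origin when home: a level round steel bar of 14 mm diameter, axis along the tester's y, at 60 mm height, free over 78 mm between two side rods (12 mm thick, 45 mm either side of the middle) that run back into the housing. 50 mm free above the base plate beneath; 63 mm of free space between bar and housing when the slide is home. From above, one finger fits on each side of the bar
- pointer (a point): tip of the pointer, a blade 2 mm thick that sticks out sideways (+y of the tester) from the handle at 62 mm height, 74 mm from the bar's middle; same place along the pull as the bar's axis; it moves with the handle
- slide (a joint): how far the handle is pulled out (m): 0 is home, stop at 0.110. The spring pulls it home with 3 N at 0 rising by 0.5 N per 10 mm; it springs back if let go
- mark (a point): point midway between the prong tips of the fork clip, a small steel clip (24 x 22 mm) on the scale rail with two upright prongs 2 mm thick, 12 mm free gap between them, pointing at the pointer's path, tops at 69 mm height. The clip stays where it is, 50 to 90 mm out along the pull from the pointer's home place; z up, x along the tester's x
- scanner: the same wand scanner; origin at the middle of its flat nose end, z along its length away from the nose
- wand_mid (a point): wand scanner, a grey round rod 29 mm in diameter and 170 mm long, 0.1 to 0.2 kg, standing nose down in its cup; this point is on its axis half-way up, 85 mm from the nose; z along its length away from the nose. It scans straight out of the nose
- wand_nose (a point): middle of the scanner's nose end (flat, 26 mm wide)
- cup_floor (a point): middle of the inner floor of the scanner's fixed black round cup, 6 mm above the work surface; inside 42 mm wide at the floor and 44 mm at the rim, rim at 45 mm height, foot 84 mm wide
- jar: bystander: a jar 60 mm wide and 85 mm high, origin under its middle
- tape: bystander: a tape roll lying flat, 90 mm wide, 24 mm high, origin under its middle
- driver: bystander: a screwdriver about 200 mm long lying on the table, its handle end nearer the robot
Things that resemble listed ones, but are neither listed nor needed, are in the scene too. What is shaped like the part that bears cup_floor but green is not meant. Of the things that look like the scanner, the larger one is meant.

How it is judged (in metres and radians):
On the way, in this order (a step that is already met when the one before it is completed fails the run):
1. the gripped scanner is held still above the label, its beam on the label (x of label in the frame of scanner between -0.018 and 0.018 m and y of label in the frame of scanner between -0.018 and 0.018 m and z of label in the frame of scanner between -0.09 and -0.02 m and angle between scanner's own z axis and vertical below 0.3 rad and linear speed of scanner below 0.03 m/s and angular speed of scanner below 0.3 rad/s and contact force between the fingers and scanner above 0.5 N), for 0.7 s.
2. the scanner stands in its cup again, let go (horizontal distance between wand_nose and cup_floor below 0.02 m and distance between wand_nose and cup_floor below 0.023 m and angle between scanner's own z axis and vertical below 0.3 rad and contact force between each of the arm, the fingers and scanner below 0.1 N and linear speed of scanner below 0.03 m/s), for 0.3 s.
3. the handle is pulled out until the pointer is between the prongs (x of pointer in the frame of mark between -0.005 and 0.005 m), for 0.2 s.
At the end, for the whole second after the job is handed in: The fingers hold the handle (at least 2 N on it) at rest with the pointer within 5 mm of the middle of the fork clip's gap, measured along the pull; the scanner stands nose down in its cup, at rest, within 0.3 rad of upright and free of the robot (all of step 2 and all of step 3 and value of joint slide above 0.04 m and velocity of joint slide between -0.02 and 0.02 m/s and contact force between the fingers and slide above 2 N); the arm keeps its last pose, push and grip.
It fails at once if a bystander is moved more than 30 mm (distance of any of jar, tape, driver from where it was at the start of the episode above 0.03 m).
It also fails if it takes over 64 s, if anything falls off the work surface, if the arm or the gripper's body presses on something with over 40 N, if the wrist force passes 120 N, or if a joint passes its speed limit or range.

### The arm

A 7-joint arm with a two-finger parallel gripper is mounted at the origin on the work surface. World frame = base frame: x ahead of the robot, y to its left, z up, the work surface at z = 0. Lengths are in mm, angles in rad, forces in N, time in s.
With the tool pointing down it reaches from about 400 to 875 mm from the base axis. Payload 4.4 kg.
Tool frame: the origin (TCP) lies at the very end of the fingers, on their centre line; the grasp point (between the pads) lies 19 mm behind it; z points along the fingers, y is the line along which they close (so a half turn about z gives the same grasp; the last joint's range is limited). The gripper opens to 85 mm and grips with 20 to 120 N. Pads are 22 mm wide; open, the fingers measure 114 mm over their backs; the gripper's body (76 mm by 85 mm) begins 54 mm behind the grasp point. The pads swing forward as they close: fully open they stand 13 mm farther back than shut.
Start: joints at [1.125, 0.628, 0.038, 1.517, -0.027, 0.996, -0.02], TCP at [241.006, -603.684, 208.413] pointing down, gripper open.
Joint ranges: [-3.06, 3.06], [-0.37, 2.12], [-1.25, 1.32], [0.18, 2.47], [-1.1, 4.24], [0.23, 1.98], [-2.94, 2.94]. Speed limits (rad/s): [2.57, 2.57, 3.14, 3.14, 3.14, 3.14, 3.14].

### API

Orientations are given as [roll, pitch, yaw] about the fixed x, y, z axes, in that order (R = Rz(yaw) Ry(pitch) Rx(roll)).
In Python, from cell import read_state, get_image, camera_info, finish_job gives the robot as it stands.
- The arm moves only by the tool play_rows, never from a script. Its argument "deltas" is one flat list of numbers, 7 for each row, row after row: the shift along the tool's x, y, z in mm, then the turn, a rotation vector about the tool's x, y, z in rad, then the opening, from 0 (shut) to 1 (fully open). In form: [dx, dy, dz, ax, ay, az, grip, dx, dy, dz, ax, ay, az, grip, ...]. A call has 1 to 10 rows; each row is the pose to reach, as a shift and turn from the pose commanded when the call began, along the tool's axes at that moment; what a row does not reach only later rows make up. A row lasts 1/8 s, in which the tool goes at most 62.5 mm and 10.7 degrees, less where a joint would pass 70% of its speed; a pose out of reach is approached as far as the arm can. A call with a gripper value outside its range is refused whole. The fingers move at their own pace and stop on an object; the grip force is fixed at half the most. Time passes only in rows, so rows that repeat a pose let the fingers close. It gives the time, the measured TCP pose, the force, the opening and the grip force at its end, in the units of the state.
- read_state(): the state, without advancing time (a new reading comes with each control period).
- get_image(name): name is "scene" or "top"; returns the picture (480x640x3 uint8, red, green, blue); there is no depth.
- camera_info(name): a dict with "fx", "fy", "cx", "cy" (pixels), "T" (4x4, takes a point from camera to world coordinates). Camera axes: x right, y down, z forward; pixel columns grow to the right and rows downward; lengths in mm; the calibration is good to about 2 mm. A picture is of the moment at which its call begins. camera_info takes no time and is no camera call.
- finish_job(): hands the job in; it is judged then, once.
The state is a dict: "clock": time; "qpos": joint angles; "qd": joint speeds; "tau": joint torques, N m; "eef_pos": TCP position; "tool_rot": TCP orientation; "force": force on the tool from outside, world axes, zero at the start; "torque": the same for the moment, N m; "width": finger opening in mm; "gripper_force": force on a finger pad.
Only numpy, scipy, OpenCV 4.12 (cv2) and the standard library are available. Lean on these libraries where they do the work, as an engineer would, in place of code of your own. Each camera call takes 0.05 s, during which the arm holds its last target. There are 200 camera calls.

## Working session

There is one attempt and no reset: what is moved stays moved. The work goes in short steps, Python scripts to look and compute and a tool call to move; the robot and the scene stay as the last step left them, time stands still between calls to the robot, and variables do not carry over. Pictures are saved under pics/ and viewed, at most 10 in all, crops included, and the job is handed in when it is done.

Besides the shell and the picture viewer there is one more tool, called by a JSON object that holds its "name" and its "arguments", one argument or row to a line. play_rows: Moves the arm, as the interface text tells. Its arguments: {"type":"object","properties":{"deltas":{"type":"array"}},"required":["deltas"]}

```bash
mkdir -p pics; ls; cat > h.py <<'E'
import numpy as np, cv2
from cell import *
def ray(name,u,v,z):
    c=camera_info(name);T=np.array(c["T"])
    d=T[:3,:3]@np.array([(u-c["cx"])/c["fx"],(v-c["cy"])/c["fy"],1]);o=T[:3,3]
    return np.round(o+d*(z-o[2])/d[2],1)
def proj(name,p):
    c=camera_info(name);T=np.array(c["T"]);q=T[:3,:3].T@(np.array(p)-T[:3,3])
    return np.round([c["fx"]*q[0]/q[2]+c["cx"],c["fy"]*q[1]/q[2]+c["cy"]],1)
E
python3 - <<'E'
from h import *
for n in("scene","top"):
    cv2.imwrite(f"pics/{n}0.png",get_image(n)[:,:,::-1]);c=camera_info(n);print(n,c["fx"],np.round(c["T"],3).tolist())
print(read_state())
E
```

```text
pics
scene 522.2954423840256 [[0.076, 0.721, -0.688, 1283.952], [0.997, -0.055, 0.053, -53.016], [0.0, -0.69, -0.723, 847.054], [0.0, 0.0, 0.0, 1.0]]
top 579.3339515269481 [[-0.027, -0.996, 0.088, 436.0], [-0.999, 0.029, 0.024, -29.372], [-0.027, -0.087, -0.996, 1247.701], [0.0, 0.0, 0.0, 1.0]]
{'clock': 0.1, 'qpos': array([ 1.12521644,  0.62926854,  0.03842855,  1.51825673, -0.02701357,
        0.99631815, -0.01999941]), 'qd': array([-6.24492159e-04, -5.09924171e-03, -1.16727854e-03, -3.06743633e-03,
       -9.59355925e-04, -1.36491076e-03, -3.83578229e-05]), 'tau': array([ 3.43923086e-03, -5.64518523e+01,  1.23088863e+00, -1.93968576e+01,
        1.13672821e-02,  5.43425238e-03,  2.44653143e-05]), 'eef_pos': array([ 240.78327701, -603.10953965,  207.57473556]), 'tool_rot': array([-3.13985905e+00, -2.66615826e-06,  3.79786454e-01]), 'force': array([-0.34424431,  0.05014285,  0.21509512]), 'torque': array([-0.01941433,  0.01637095, -0.00752487]), 'gripper_force': 0.0, 'width': 85.58916326971625}
```

View pics/top0.png

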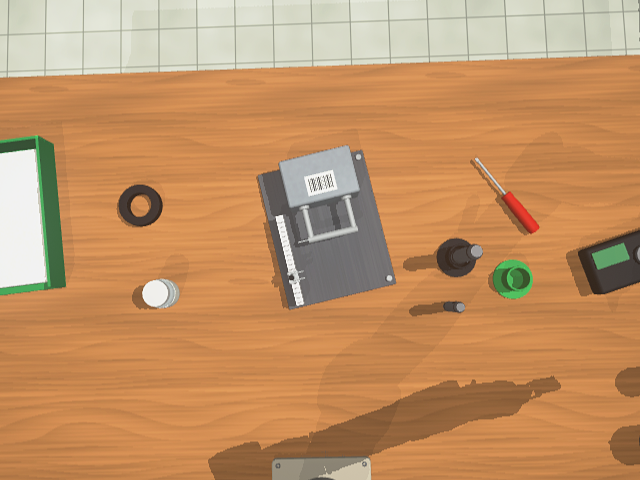

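View pics/scene0.png

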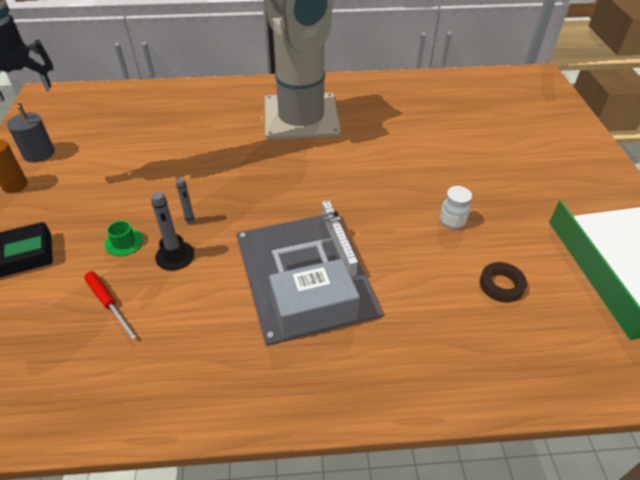

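Top view: the tester is in the middle, with the label at about (321,182), the bar at (330,237), the pointer at (301,241) and the clip at (291,277).

Candidates in the top view:
- **Scanner:** the larger wand, top at (476,251), stands in the black cup at (457,257). The smaller look-alike is at (454,307). I choose the larger one.
- **Cup:** the black one at (457,257), not the green one at (513,279).

I'll check both choices in one close crop.

```bash
python3 - <<'E'
from h import *
t=cv2.imread("pics/top0.png");s=cv2.imread("pics/scene0.png")
def cr(im,x,y,w,h,k):return cv2.resize(im[y:y+h,x:x+w],None,fx=k,fy=k,interpolation=cv2.INTER_CUBIC)
a=cr(t,255,140,100,150,4) # 400x600, tester
b=cr(t,425,225,80,60,5)[:300] # 400x300
c=cr(s,140,180,80,60,5) # wand scene
o=np.hstack([a,np.vstack([b,c])]);print(o.shape);cv2.imwrite("pics/crop1.png",o)
E
```

```text
(600, 800, 3)
```

View pics/crop1.png

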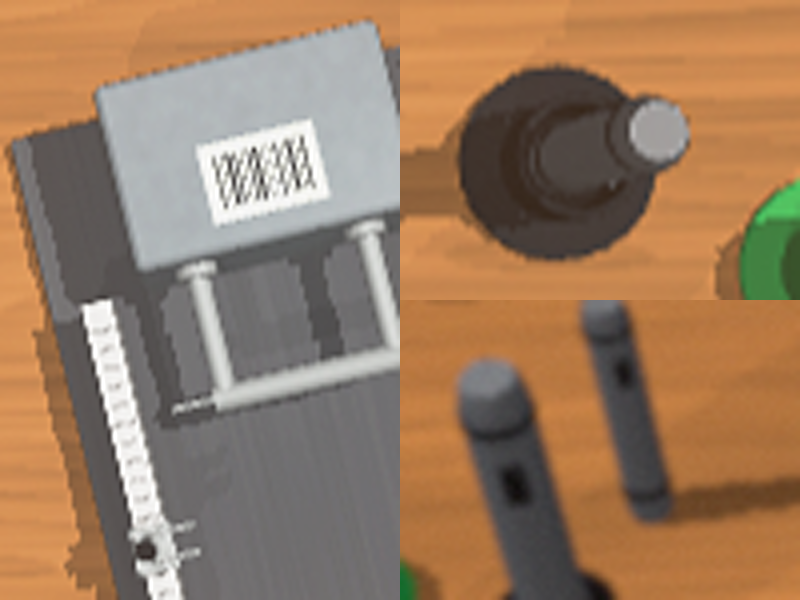

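```bash
python3 - <<'E'
from h import *
f=lambda x,y:(255+x/4,140+y/4)
g=lambda x,y:(425+(x-400)/5,225+y/5)
L=[ray("top",*f(*p),86) for p in((197,145),(313,120),(330,200),(215,226))];lab=np.mean(L,0)
print(L,lab)
e=(L[1]+L[0]-L[3]-L[2])/2;print("len40",np.hypot(*e[:2]),"yaw from x",np.arctan2(e[1],e[0]))
e=(L[0]+L[3]-L[1]-L[2])/2;print("len60",np.hypot(*e[:2]),"yaw from y",np.arctan2(-e[0],e[1]))
C=[ray("top",*f(*p),85) for p in((97,90),(370,22),(142,271))]
e=C[0]-C[1];print("150?",np.hypot(*e[:2]),np.arctan2(-e[0],e[1]));e=C[0]-C[2];print("100?",np.hypot(*e[:2]),np.arctan2(e[1],e[0]))
pt=ray("top",*f(173,410),62);mk=ray("top",*f(198,538),69);mk2=ray("top",*f(195,525),69),ray("top",*f(201,552),69)
print("pointer",pt,"mark",mk,mk2)
for yaw in(.2,.24,.28):
    u=np.array([np.cos(yaw),np.sin(yaw)]);v=np.array([-u[1],u[0]])
    print(yaw,"lab-pt",(lab-pt)[:2]@u,(lab-pt)[:2]@v,"pt-mk",(pt-mk)[:2]@u,(pt-mk)[:2]@v)
foot=[ray("top",*g(558,162),z)for z in(0,6,10)];print("foot",foot)
print("width foot",ray("top",*g(459,162),5)-ray("top",*g(657,162),5))
print("wandtop top",ray("top",*g(658,130),176),"scene",ray("scene",140+92/5,180+82/5,176))
E
```

```text
[array([681.6,  15.8,  86. ]), array([692.6, -43.6,  86. ]), array([651.1, -51. ,  86. ]), array([639.6,   7.7,  86. ])] [666.225 -17.775  86.   ]
len40 42.46321937865757 yaw from x 0.18353963370275234
len60 60.112103606511724 yaw from y 0.18826041429661916
150? 143.7172571405397 0.21527273251651666
100? 96.37141692431426 0.21754345394624816
pointer [548.8  32.6  62. ] mark [482.4  21.1  69. ] (array([489. ,  22.5,  69. ]), array([475.2,  19.8,  69. ]))
0.2 lab-pt 105.07635036420666 -72.69960002736262 pt-mk 67.36111807280163 -1.9208779196177823
0.24 lab-pt 102.08509189073274 -76.84338139137729 pt-mk 67.23042173408679 -4.613067683963389
0.28 lab-pt 98.9305190472251 -80.86422973754615 pt-mk 66.99217106232247 -7.297877524083281
foot [array([ 512.6, -303.3,    0. ]), array([ 512.2, -301.9,    6. ]), array([ 512. , -301.1,   10. ])]
width foot [ 2.4 84.1  0. ]
wandtop top [ 512.6 -301.8  176. ] scene [ 518.8 -296.8  176. ]
```

Checks hold: label 42x60 mm, foot 84 mm wide, wand top directly above the foot centre (upright, within 1 mm), and label to pointer is 105 / -73 mm at a yaw of about 0.20. The pull is about 67 mm. The crop confirms the wand choice: the larger one, in the black cup. First I'll move above it.

```bash
cat >> h.py <<'E'
from scipy.spatial.transform import Rotation as Ro
def go(x,y,z,yaw=None):
    s=read_state();R=Ro.from_euler("xyz",s["tool_rot"])
    d=R.inv().apply(np.array([x,y,z])-s["eef_pos"])
    Rt=Ro.from_euler("xyz",[np.pi,0,s["tool_rot"][2] if yaw is None else yaw])
    print("shift",np.round(d,1),"rot",np.round((R.inv()*Rt).as_rotvec(),3),"t",s["clock"],"q",np.round(s["qpos"],2),"F",np.round(s["force"],1),"w",round(s["width"],1),s["gripper_force"],"pos",np.round(s["eef_pos"],1))
E
python3 -c "
from h import *
go(512.5,-302,215); print(ray('top',454,303,100),proj('top',[512.5,-302,176]))"
```

```text
shift [ 364.  -178.9   -7.1] rot [-0.002 -0.     0.   ] t 0.1 q [ 1.13  0.63  0.04  1.52 -0.03  1.   -0.02] F [-0.3  0.1  0.2] w 85.6 0.0 pos [ 240.8 -603.1  207.6]
[ 417.1 -271.9  100. ] [476.7 251. ]
```

{"name": "play_rows", "arguments": {
  "deltas": [36,-18,-4,0,0,0,1,76,-37,-7,0,0,0,1,120,-59,-7,0,0,0,1,164,-81,-7,0,0,0,1,208,-102,-7,0,0,0,1,252,-124,-7,0,0,0,1,296,-146,-7,0,0,0,1,332,-163,-7,0,0,0,1,364,-179,-7,0,0,0,1,364,-179,-7,0,0,0,1]
}}

```text
clock: 1.35
eef_pos: [515.1, -298.6, 214.9]
tool_rot: [-3.14, -0.001, 0.386]
force: [-0.8, -0.3, 1.4]
width: 85.1
gripper_force: 0.0
```

```bash
python3 - <<'E'
from h import *
go(512.5,-302,116)
a=get_image("top");b=get_image("scene")
k=lambda im,x,y:cv2.resize(im[y:y+150,x:x+100],None,fx=4,fy=4,interpolation=cv2.INTER_CUBIC)
cv2.imwrite("pics/w1.png",np.hstack([k(a,420,180),k(b,120,130)])[:,:,::-1])
E
```

```text
shift [-3.8  2.4 98.9] rot [-0.002 -0.001  0.   ] t 1.35 q [ 0.46  0.54  0.02  1.67 -0.02  0.93 -0.69] F [-0.8 -0.3  1.4] w 85.1 0.0 pos [ 515.1 -298.6  214.9]
```

View pics/w1.png

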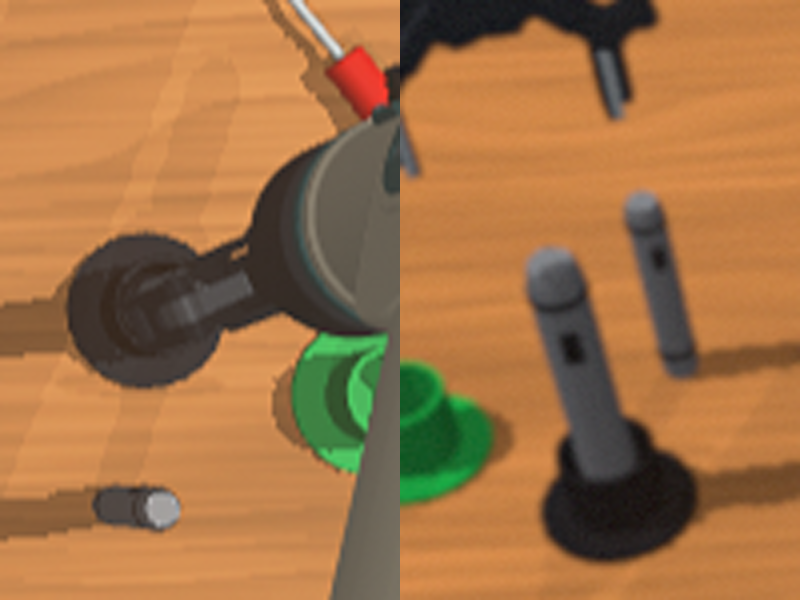

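The gripper is over the wand: in the scene view the wand cap is at about (158,196) and the fingertips straddle it at (122,172) and (171,158). I'll check the projection, then descend.

```bash
python3 -c "
from h import *
print(proj('scene',[512.5,-302,176]),proj('scene',[512.5,-302,45]),proj('scene',[512.5,-302,0]))
go(512.5,-302,116)"
```

```text
[156.1 194.3] [169.9 240.9] [174.1 255.1]
shift [ 0.6 -0.4 99. ] rot [-0.     0.001 -0.   ] t 1.45 q [ 0.47  0.54  0.03  1.67 -0.02  0.93 -0.69] F [-0.5  0.  -0.2] w 85.4 0.0 pos [ 512.2 -302.6  215. ]
```

{"name": "play_rows", "arguments": {
  "deltas": [1,0,12,0,0,0,1,1,0,28,0,0,0,1,1,0,44,0,0,0,1,1,0,60,0,0,0,1,1,0,76,0,0,0,1,1,0,90,0,0,0,1,1,0,99,0,0,0,1,1,0,99,0,0,0,1,1,0,99,0,0,0,0.2,1,0,99,0,0,0,0.2]
}}

```text
clock: 2.7
eef_pos: [514.1, -302.3, 117.1]
tool_rot: [3.141, -0.001, 0.38]
force: [-0.4, 0.2, -0.4]
width: 52.0
gripper_force: 0.0
```

{"name": "play_rows", "arguments": {
  "deltas": [0,0,0,0,0,0,0,0,0,0,0,0,0,0,0,0,0,0,0,0,0,0,0,0,0,0,0,0]
}}

```text
clock: 3.2
eef_pos: [514.0, -302.2, 117.0]
tool_rot: [3.141, -0.001, 0.38]
force: [-0.4, 0.7, 5.5]
width: 27.2
gripper_force: 59.3
```

```bash
python3 -c "
from h import *
go(512.5,-302,250)"
```

```text
shift [  -1.2   -0.6 -133. ] rot [ 0.001 -0.001 -0.   ] t 3.2 q [ 0.47  0.66  0.02  1.76 -0.02  0.72 -0.69] F [-0.4  0.7  5.5] w 27.2 59.294397300691344 pos [ 514.  -302.2  117. ]
```

{"name": "play_rows", "arguments": {
  "deltas": [0,0,-6,0,0,0,0,0,0,-16,0,0,0,0,0,0,-32,0,0,0,0,0,0,-50,0,0,0,0,0,0,-68,0,0,0,0,0,0,-86,0,0,0,0,0,0,-104,0,0,0,0,0,0,-120,0,0,0,0,0,0,-132,0,0,0,0,0,0,-132,0,0,0,0]
}}

```text
clock: 4.45
eef_pos: [514.1, -302.4, 249.5]
tool_rot: [3.14, -0.001, 0.38]
force: [0.1, 1.0, -1.5]
width: 26.8
gripper_force: 59.3
```

```bash
python3 - <<'E'
from h import *
go(666,-18,248)
a=get_image("top");b=get_image("scene")
k=lambda im,x,y:cv2.resize(im[y:y+150,x:x+100],None,fx=4,fy=4,interpolation=cv2.INTER_CUBIC)
cv2.imwrite("pics/w2.png",np.hstack([k(a,420,180),k(b,100,110)])[:,:,::-1])
print(proj('scene',[514,-302,139]),proj('scene',[514,-302,309]))
E
```

```text
shift [ 246.5 -207.9    1.5] rot [ 0.001 -0.001 -0.   ] t 4.45 q [ 0.47  0.51  0.03  1.62 -0.02  1.01 -0.69] F [ 0.1  1.  -1.5] w 26.8 59.25344712857623 pos [ 514.1 -302.4  249.5]
[160.2 208.9] [139.  137.6]
```

View pics/w2.png

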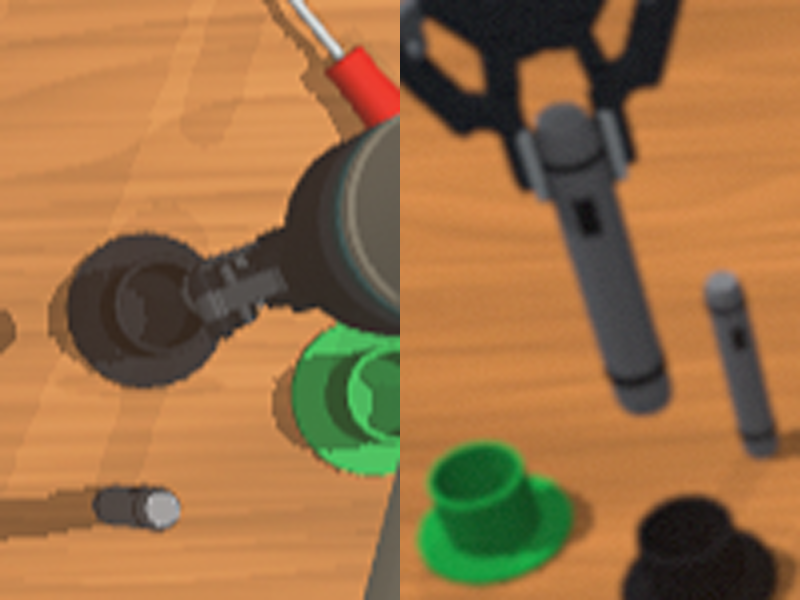

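The lifted wand hangs straight: its nose is at scene (161,208), against a predicted (160,209). The empty black cup is at top (461,256). Next I'll move over the label.

{"name": "play_rows", "arguments": {
  "deltas": [12,-10,1,0,0,0,0,36,-30,1,0,0,0,0,66,-56,1,0,0,0,0,98,-83,1,0,0,0,0,130,-110,1,0,0,0,0,162,-137,1,0,0,0,0,192,-162,1,0,0,0,0,217,-183,1,0,0,0,0,236,-199,1,0,0,0,0,246,-208,1,0,0,0,0]
}}

```text
clock: 5.8
eef_pos: [665.3, -15.6, 246.8]
tool_rot: [-3.141, 0.001, 0.382]
force: [0.8, -0.3, -1.1]
width: 27.4
gripper_force: 59.2
```

{"name": "play_rows", "arguments": {
  "deltas": [246,-208,1,0,0,0,0]
}}

```text
clock: 5.92
eef_pos: [694.1, 30.8, 247.6]
tool_rot: [3.136, 0.003, 0.37]
force: [1.7, -0.1, -1.5]
width: 27.1
gripper_force: 59.3
```

That second call was my mistake: shifts are relative to the new pose, so it overshot by about 55 mm in free air. Moving back.

```bash
python3 -c "
from h import *
get_image('top');go(666,-18,248)"
```

```text
shift [-54.3  49.1  -1.8] rot [-0.006 -0.006  0.   ] t 5.975 q [-0.11  0.67  0.01  1.32 -0.01  1.15 -1.28] F [ 3.7 10.5 -0.8] w 27.1 59.38968571135774 pos [697.9  47.9 246.9]
```

{"name": "play_rows", "arguments": {
  "deltas": [-10,8,0,0,0,0,0,-26,22,0,0,0,0,0,-40,34,0,0,0,0,0,-48,40,0,0,0,0,0,-48,40,0,0,0,0,0,-48,40,0,0,0,0,0]
}}

```text
clock: 6.72
eef_pos: [664.9, -16.7, 247.4]
tool_rot: [-3.141, -0.001, 0.38]
force: [0.5, -0.0, -1.7]
width: 27.4
gripper_force: 59.4
```

```bash
python3 - <<'E'
from h import *
a=get_image("top");b=get_image("scene")
go(666,-18,248)
k=lambda im,x,y:cv2.resize(im[y:y+150,x:x+100],None,fx=4,fy=4,interpolation=cv2.INTER_CUBIC)
cv2.imwrite("pics/w3.png",np.hstack([k(a,270,130),k(b,265,140)])[:,:,::-1])
p=read_state()["eef_pos"]
print(proj('scene',p+[0,0,-111]),proj('scene',p+[0,0,59]),proj('scene',[666,-18,86]))
E
```

```text
shift [ 0.4  1.9 -0.8] rot [-0.001 -0.001  0.   ] t 6.825 q [-0.02  0.62  0.01  1.42 -0.01  1.1  -1.2 ] F [ 0.3 -0.2 -2.4] w 27.0 59.38818843278568 pos [664.9 -16.4 247.2]
[310.  259.1] [309.2 187.8] [309.4 277.3]
```

View pics/w3.png

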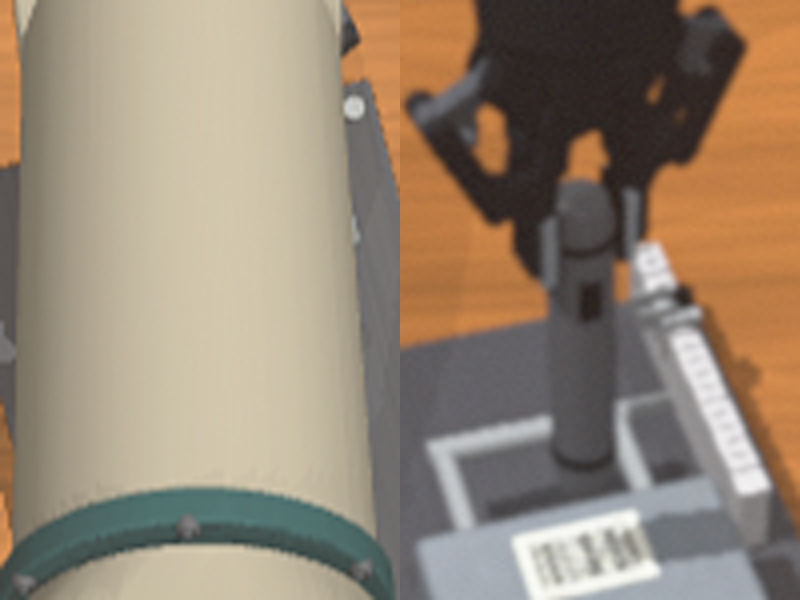

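The nose is at scene (311,257) as predicted, and the label at (312,279), within 2 px of the estimate. It's already on target, so I'll hold still.

{"name": "play_rows", "arguments": {
  "deltas": [0,0,0,0,0,0,0,0,0,0,0,0,0,0,0,0,0,0,0,0,0,0,0,0,0,0,0,0,0,0,0,0,0,0,0,0,0,0,0,0,0,0,0,0,0,0,0,0,0,0,0,0,0,0,0,0,0,0,0,0,0,0,0,0,0,0,0,0,0,0]
}}

```text
clock: 8.07
eef_pos: [664.6, -17.5, 247.2]
tool_rot: [3.142, -0.0, 0.38]
force: [-1.4, -0.2, -1.5]
width: 27.0
gripper_force: 59.4
```

```bash
python3 -c "
from h import *
g=lambda x,y:(420+x/4,180+y/4)
print('rim',ray('top',*g(162,305),45),'foot',ray('top',*g(145,310),5))
go(513,-302,249)"
```

```text
rim [ 512.  -301.5   45. ] foot [ 512.1 -301.4    5. ]
shift [-246.3  208.    -1.8] rot [ 0. -0. -0.] t 8.075 q [-0.02  0.62  0.01  1.42 -0.01  1.1  -1.2 ] F [-1.4 -0.2 -1.5] w 27.0 59.38792803499382 pos [664.6 -17.5 247.2]
```

{"name": "play_rows", "arguments": {
  "deltas": [-12,10,-2,0,0,0,0,-36,30,-2,0,0,0,0,-66,56,-2,0,0,0,0,-98,83,-2,0,0,0,0,-130,110,-2,0,0,0,0,-162,137,-2,0,0,0,0,-192,162,-2,0,0,0,0,-217,183,-2,0,0,0,0,-236,199,-2,0,0,0,0,-246,208,-2,0,0,0,0]
}}

```text
clock: 9.32
eef_pos: [511.4, -304.4, 249.6]
tool_rot: [3.141, 0.001, 0.377]
force: [-0.3, 0.4, -1.3]
width: 26.9
gripper_force: 59.4
```

{"name": "play_rows", "arguments": {
  "deltas": [0,0,0,0,0,0,0,0,0,0,0,0,0,0,0,0,0,0,0,0,0,0,0,0,0,0,0,0]
}}

```text
clock: 9.82
eef_pos: [513.7, -301.1, 249.2]
tool_rot: [-3.141, -0.0, 0.381]
force: [-0.2, 0.2, -0.7]
width: 26.7
gripper_force: 59.4
```

```bash
python3 - <<'E'
from h import *
a=get_image("top");b=get_image("scene")
go(512.5,-302,119)
k=lambda im,x,y:cv2.resize(im[y:y+150,x:x+100],None,fx=4,fy=4,interpolation=cv2.INTER_CUBIC)
cv2.imwrite("pics/w4.png",np.hstack([k(a,420,180),k(b,110,120)])[:,:,::-1])
p=read_state()["eef_pos"]
print(proj('scene',p+[0,0,-111]),proj('scene',p+[0,0,59]),proj('scene',[512.5,-302,45]))
E
```

```text
shift [-1.100e+00  1.000e-01  1.302e+02] rot [-0. -0.  0.] t 9.925 q [ 0.47  0.51  0.03  1.63 -0.02  1.01 -0.69] F [-0.2 -0.  -1.8] w 27.1 59.40842052572407 pos [ 513.5 -301.5  249.2]
[160.5 209. ] [139.5 137.8] [169.9 240.9]
```

View pics/w4.png

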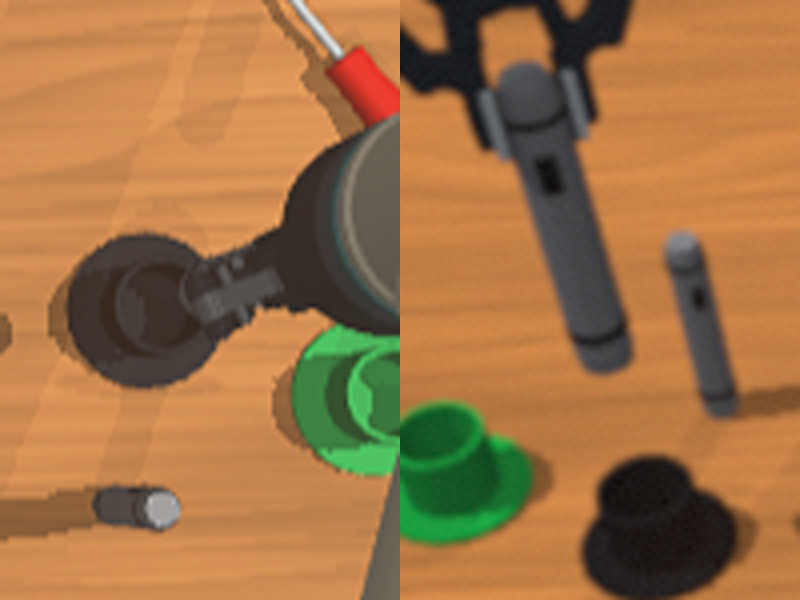

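The wand nose is at scene (161.5,209) and the black cup rim at (172,242). Both match projection within about 2 px, so it's lined up to lower.

{"name": "play_rows", "arguments": {
  "deltas": [-1,0,8,0,0,0,0,-1,0,24,0,0,0,0,-1,0,42,0,0,0,0,-1,0,60,0,0,0,0,-1,0,76,0,0,0,0,-1,0,92,0,0,0,0,-1,0,106,0,0,0,0,-1,0,118,0,0,0,0,-1,0,126,0,0,0,0,-1,0,130,0,0,0,0]
}}

```text
clock: 11.18
eef_pos: [512.3, -302.3, 118.8]
tool_rot: [-3.141, 0.0, 0.38]
force: [-0.0, -0.3, -1.5]
width: 27.3
gripper_force: 59.4
```

{"name": "play_rows", "arguments": {
  "deltas": [0,0,0,0,0,0,0,0,0,0,0,0,0,0,0,0,0,0,0,0,0]
}}

```text
clock: 11.55
eef_pos: [512.6, -302.4, 119.6]
tool_rot: [3.141, -0.001, 0.38]
force: [0.2, -0.2, -1.0]
width: 26.8
gripper_force: 59.4
```

Lower 2 mm more, then open.

{"name": "play_rows", "arguments": {
  "deltas": [0,0,2,0,0,0,0,0,0,2,0,0,0,0,0,0,2,0,0,0,1,0,0,2,0,0,0,1,0,0,2,0,0,0,1,0,0,2,0,0,0,1,0,0,2,0,0,0,1,0,0,2,0,0,0,1,0,0,2,0,0,0,1,0,0,2,0,0,0,1]
}}

```text
clock: 12.8
eef_pos: [512.3, -302.3, 117.2]
tool_rot: [-3.142, -0.0, 0.38]
force: [-0.1, 0.2, -0.0]
width: 85.2
gripper_force: 0.0
```

{"name": "play_rows", "arguments": {
  "deltas": [0,0,-10,0,0,0,1,0,0,-24,0,0,0,1,0,0,-40,0,0,0,1,0,0,-56,0,0,0,1,0,0,-72,0,0,0,1,0,0,-88,0,0,0,1,0,0,-100,0,0,0,1,0,0,-110,0,0,0,1,0,0,-110,0,0,0,1]
}}

```text
clock: 13.92
eef_pos: [512.7, -302.5, 227.9]
tool_rot: [3.141, -0.001, 0.38]
force: [-0.2, -0.4, 0.0]
width: 85.4
gripper_force: 0.0
```

```bash
python3 - <<'E'
from h import *
a=get_image("top");b=get_image("scene")
go(563,-38.5,180,1.77)
k=lambda im,x,y:cv2.resize(im[y:y+150,x:x+100],None,fx=4,fy=4,interpolation=cv2.INTER_CUBIC)
cv2.imwrite("pics/w5.png",np.hstack([k(a,420,180),k(b,120,130)])[:,:,::-1])
E
```

```text
shift [ 145.1 -225.9   46.9] rot [-1.00e-03 -0.00e+00 -1.39e+00] t 14.025 q [ 0.47  0.53  0.03  1.66 -0.02  0.96 -0.69] F [-0.9 -0.4 -1. ] w 85.4 0.0 pos [ 512.  -302.1  226.8]
```

View pics/w5.png

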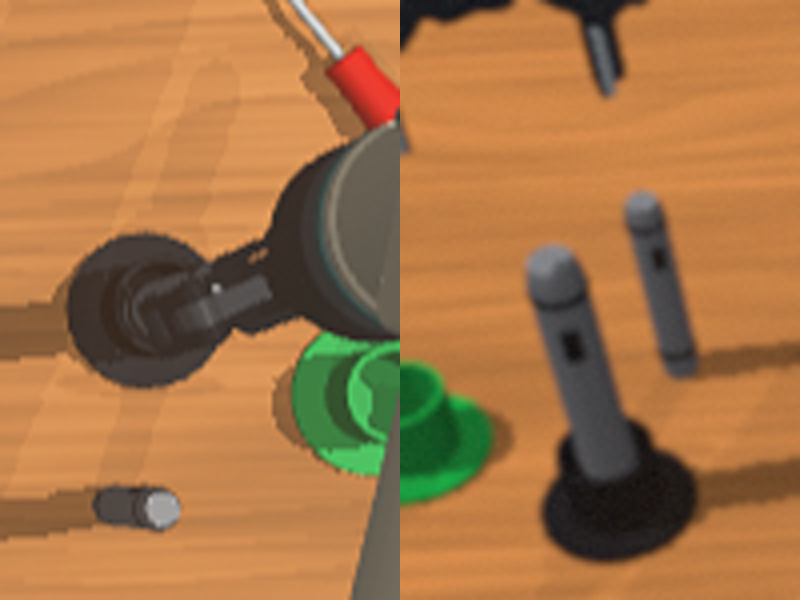

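The scanner stands in its cup exactly as before: cap at scene (158,196), free of the fingers. Now to the handle, turning the tool as it goes.

{"name": "play_rows", "arguments": {
  "deltas": [7,-11,0,0,0,-0.1,0.6,21,-32,0,0,0,-0.25,0.6,38,-58,0,0,0,-0.4,0.6,56,-87,0,0,0,-0.56,0.6,75,-117,0,0,0,-0.72,0.6,94,-146,5,0,0,-0.88,0.6,112,-174,12,0,0,-1.04,0.6,128,-199,22,0,0,-1.2,0.6,139,-216,34,0,0,-1.32,0.6,145,-226,44,0,0,-1.39,0.6]
}}

```text
clock: 15.28
eef_pos: [562.9, -37.4, 182.2]
tool_rot: [-3.141, -0.001, 1.774]
force: [1.1, -0.4, 0.3]
width: 51.2
gripper_force: 0.0
```

{"name": "play_rows", "arguments": {
  "deltas": [0,0,0,0,0,0,0.6,0,0,0,0,0,0,0.6,0,0,0,0,0,0,0.6]
}}

```text
clock: 15.65
eef_pos: [563.4, -39.8, 183.6]
tool_rot: [3.141, 0.001, 1.767]
force: [0.1, 0.3, 0.2]
width: 51.4
gripper_force: 0.0
```

```bash
python3 - <<'E'
from h import *
b=get_image("scene")
go(563.4,-39.2,42,1.77)
cv2.imwrite("pics/b1.png",cv2.resize(b[150:340,230:400],None,fx=3.1,fy=3.1,interpolation=cv2.INTER_CUBIC)[:,:,::-1])
print(proj('scene',[563.4,-39.2,60]),proj('scene',read_state()["eef_pos"]))
E
```

```text
shift [  0.5  -0.  141.7] rot [ 0.001  0.001 -0.002] t 15.7 q [ 0.25  0.55 -0.35  1.78  0.24  0.85 -0.02] F [-0.8  0.6  0.6] w 51.0 0.0 pos [563.4 -39.6 183.7]
[295.8 246.9] [293.7 202.3]
```

View pics/b1.png

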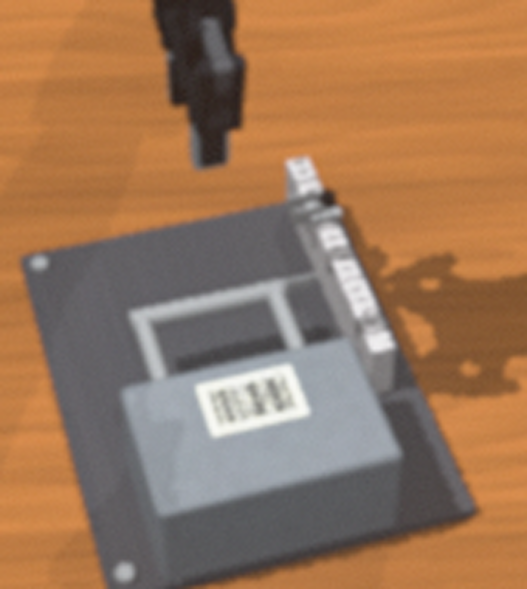

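The bar middle is at scene (297,247), against a predicted (296,247), and the fingers sit above it. Descend in two calls and check the force between them.

{"name": "play_rows", "arguments": {
  "deltas": [0,0,8,0,0,0,0.6,0,0,24,0,0,0,0.6,0,0,42,0,0,0,0.6,0,0,60,0,0,0,0.6,0,0,76,0,0,0,0.6,0,0,90,0,0,0,0.6,0,0,98,0,0,0,0.6,0,0,106,0,0,0,0.6]
}}

```text
clock: 16.7
eef_pos: [563.5, -38.6, 76.9]
tool_rot: [3.141, 0.0, 1.77]
force: [0.0, 0.4, -0.8]
width: 51.2
gripper_force: 0.0
```

{"name": "play_rows", "arguments": {
  "deltas": [0,0,8,0,0,0,0.6,0,0,16,0,0,0,0.6,0,0,24,0,0,0,0.6,0,0,30,0,0,0,0.6,0,0,35,0,0,0,0.6,0,0,35,0,0,0,0.6]
}}

```text
clock: 17.45
eef_pos: [563.0, -38.6, 41.9]
tool_rot: [-3.141, -0.0, 1.77]
force: [0.2, 0.5, 0.6]
width: 51.4
gripper_force: 0.0
```

{"name": "play_rows", "arguments": {
  "deltas": [0,0,0,0,0,0,0,0,0,0,0,0,0,0,0,0,0,0,0,0,0,0,0,0,0,0,0,0,0,0,0,0,0,0,0,0,0,0,0,0,0,0]
}}

```text
clock: 18.2
eef_pos: [565.5, -38.3, 44.0]
tool_rot: [3.137, 0.001, 1.77]
force: [0.4, 0.2, 9.2]
width: 0.3
gripper_force: 4.8
```

The fingers shut to 0.3 mm, so the bar isn't between the pads. I'll look before doing anything.

```bash
python3 - <<'E'
from h import *
a=get_image("top");b=get_image("scene")
go(563.4,-39.2,42,1.77)
k=lambda im,x,y:cv2.resize(im[y:y+100,x:x+66],None,fx=6,fy=6,interpolation=cv2.INTER_CUBIC)
cv2.imwrite("pics/b2.png",np.hstack([k(a,285,165),k(b,262,190)])[:,:,::-1])
print(proj('scene',read_state()["eef_pos"]),proj('top',read_state()["eef_pos"]))
E
```

```text
shift [-0.4 -2.2  2. ] rot [ 0.005  0.001 -0.   ] t 18.3 q [ 0.19  0.75 -0.26  1.88  0.35  0.55 -0.11] F [ 0.3  0.4 10.2] w 0.3 4.768758527934551 pos [565.5 -38.3  44. ]
[296.5 252.9] [332.4 234.4]
```

View pics/b2.png

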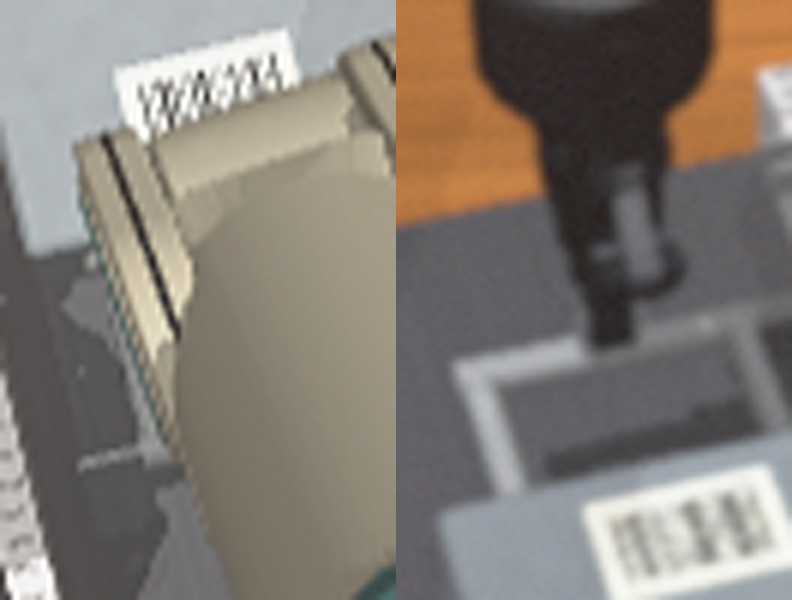

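The picture shows the fingertips, at scene (298,247), resting on top of the bar. The bar is still home, with its pointer at top (298,242). The true tips sit about 20 mm higher than I assumed, which fits the +10 N upward force. I'll open, then go about 20 mm lower: TCP near 22 mm still clears the plate at 10 mm.

{"name": "play_rows", "arguments": {
  "deltas": [0,0,-8,0,0,0,0,0,0,-16,0,0,0,0.3,0,0,-20,0,0,0,0.65,0,0,-20,0,0,0,0.65,0,0,-20,0,0,0,0.65,0,0,-20,0,0,0,0.65]
}}

```text
clock: 19.05
eef_pos: [563.0, -38.6, 61.9]
tool_rot: [-3.141, -0.0, 1.77]
force: [-0.1, -0.0, 0.4]
width: 55.6
gripper_force: 0.0
```

```bash
python3 -c "
from h import *
go(563.4,-39.2,23,1.77)"
```

```text
shift [-0.6  0.3 38.9] rot [-0.001 -0.    -0.   ] t 19.05 q [ 0.2   0.72 -0.28  1.88  0.33  0.59 -0.1 ] F [-0.1 -0.   0.4] w 55.6 0.0 pos [563.  -38.6  61.9]
```

{"name": "play_rows", "arguments": {
  "deltas": [0,0,8,0,0,0,0.65,0,0,16,0,0,0,0.65,0,0,23,0,0,0,0.65,0,0,29,0,0,0,0.65,0,0,34,0,0,0,0.65,0,0,39,0,0,0,0.65,0,0,39,0,0,0,0.65]
}}

```text
clock: 19.92
eef_pos: [563.0, -38.6, 22.9]
tool_rot: [-3.141, -0.0, 1.77]
force: [-0.1, -0.5, 0.4]
width: 55.5
gripper_force: 0.0
```

{"name": "play_rows", "arguments": {
  "deltas": [0,0,0,0,0,0,0.3,0,0,0,0,0,0,0.3,0,0,0,0,0,0,0.1,0,0,0,0,0,0,0,0,0,0,0,0,0,0,0,0,0,0,0,0,0]
}}

```text
clock: 20.68
eef_pos: [564.4, -38.5, 23.7]
tool_rot: [3.139, 0.0, 1.77]
force: [3.0, 0.4, 2.6]
width: 11.9
gripper_force: 58.8
```

The bar is gripped: width 11.9 mm, 59 N. Pull 67 mm along the tool's -y.

{"name": "play_rows", "arguments": {
  "deltas": [0,-3,0,0,0,0,0,0,-9,0,0,0,0,0,0,-17,0,0,0,0,0,0,-26,0,0,0,0,0,0,-35,0,0,0,0,0,0,-44,0,0,0,0,0,0,-53,0,0,0,0,0,0,-60,0,0,0,0,0,0,-65,0,0,0,0,0,0,-67,0,0,0,0]
}}

```text
schema error: expected a multiple of 7 numbers
```

{"name": "play_rows", "arguments": {
  "deltas": [0,0,0,0,0,0,0,0,0,0,0,0,0,0,0,0,0,0,0,0,0]
}}

```text
clock: 21.05
eef_pos: [563.8, -38.5, 23.7]
tool_rot: [3.14, 0.0, 1.77]
force: [3.8, 0.3, 5.8]
width: 11.8
gripper_force: 59.1
```

```bash
python3 - <<'E'
from h import *
p=read_state();u=np.array([.98,.199]);print("pulled",(np.array([564.4,-38.5])-p["eef_pos"][:2])@u,p["force"],p["width"],p["gripper_force"])
a=get_image("top")
print("pointer pred",proj("top",[548.8-67*.98,32.6-67*.199,62]),"prongs",proj("top",[489,22.5,69]),proj("top",[475.2,19.8,69]))
g=cv2.cvtColor(a,cv2.COLOR_RGB2GRAY)
print("cols",list(range(292,326)))
for v in range(262,290):print(v,*["%3d"%x for x in g[v,292:326]])
E
```

```text
pulled 0.5503358776851552 [3.79848511 0.25815441 5.75512828] 11.802151552951589 59.062052965164185
pointer pred [305.5 274.2] prongs [303.7 271.3] [305.2 278. ]
cols [292, 293, 294, 295, 296, 297, 298, 299, 300, 301, 302, 303, 304, 305, 306, 307, 308, 309, 310, 311, 312, 313, 314, 315, 316, 317, 318, 319, 320, 321, 322, 323, 324, 325]
262 243 253 135  78  77  79  81  79  78  78  78  78  78  78  77  77  78  78  78  77  84  81 100 113 114 113 112 112 113 111 108 112 105 105
263 231 250 135  91  96  78  80  79  78  79  79  78  79  79  78  78  78  78  81  81  84  80 114 112 112 115 113 111 113 111 110 111 105 104
264 233 247 179 115 108  77  79  79  78  78  78  79  77  78  78  81  80  81  83  83  83 100 112 111 112 114 112 111 112 111 111 111 108 100
265 243 244 239 139 107  95  98  81  79  78  78  79  78  78  81  84  82  83  83  82  81 114 112 112 111 115 112 111 112 113 111 109 113 103
266 242 243 252 132 105 109  96  80  79  79  78  79  78  78  84  83  81  83  83  82  99 113 112 111 111 114 113 111 111 113 111 108 112 105
267 243 244 251 136 102 109  78  80  79  80  79  79  78  80  84
[... 2456 characters left out ...]

285 251 242 240 241 242 242 244 213 124 105 108 109 111 109 107 108 107 108 114 114 115 112 111 114 112 114 113 111 111 113 115 110 111 113
286 254 242 239 240 242 243 243 243 138 104 107 109 110 109 107 108 108 107 113 115 115 111 112 114 113 113 114 112 110 111 114 111 111 113
287 242 243 240 228 214 231 229 251 133 102 107 108 111 109 107 108 108 108 113 115 114 112 112 113 114 112 114 112 110 111 114 112 111 112
288 175 246 227 177 217 232 232 249 154  99 107 108 111 110 108 107 108 107 114 115 114 113 112 112 114 111 114 112 111 111 114 113 111 112
289  93 250 229 215 241 242 243 245 192 112 105 108 109 110 109 107 108 108 114 114 114 114 112 112 114 111 115 113 111 110 114 115 111 112
```

The pull call was refused as malformed, so nothing moved. Meanwhile the prong rows are confirmed at 270.9 and 277.8 near column 302. Resending the pull.

{"name": "play_rows", "arguments": {
  "deltas": [0,-3,0,0,0,0,0,0,-10,0,0,0,0,0,0,-19,0,0,0,0,0,0,-29,0,0,0,0,0,0,-39,0,0,0,0,0,0,-48,0,0,0,0,0,0,-56,0,0,0,0,0,0,-62,0,0,0,0,0,0,-66,0,0,0,0,0,0,-67,0,0,0,0,0]
}}

```text
clock: 22.35
eef_pos: [499.5, -52.5, 23.7]
tool_rot: [3.138, 0.001, 1.769]
force: [8.0, -1.4, 2.5]
width: 11.5
gripper_force: 58.8
```

{"name": "play_rows", "arguments": {
  "deltas": [0,0,0,0,0,0,0,0,0,0,0,0,0,0,0,0,0,0,0,0,0]
}}

```text
clock: 22.72
eef_pos: [499.4, -52.5, 23.7]
tool_rot: [3.138, 0.001, 1.769]
force: [6.1, -1.8, 3.5]
width: 11.9
gripper_force: 58.9
```

```bash
python3 - <<'E'
from h import *
p=read_state();u=np.array([.98,.199]);print("pulled",(np.array([564.0,-38.5])-p["eef_pos"][:2])@u,p["force"],p["width"],p["gripper_force"],p["eef_pos"])
a=get_image("top")
g=cv2.cvtColor(a,cv2.COLOR_RGB2GRAY)
print("cols",list(range(296,322)))
for v in range(264,284):print(v,*["%3d"%x for x in g[v,296:322]])
E
```

```text
pulled 66.04644469984397 [ 6.0968807  -1.79378901  3.50768455] 11.901933389047446 58.90980541706085 [499.44716099 -52.49327877  23.65889259]
cols [296, 297, 298, 299, 300, 301, 302, 303, 304, 305, 306, 307, 308, 309, 310, 311, 312, 313, 314, 315, 316, 317, 318, 319, 320, 321]
264  78  79  80  80  80  78  79  79  79  79  78  81  80  81  83  84  84  83  74 131 106 155 139 152 150 151
265  78  79  81  80  80  79  79  79  80  79  82  84  82  84  84  83  83  83  80 114 104 134 126 149 151 152
266  77  79  79  80  80  79  79  79  78  79  85  84  82  83  83  84  84  83  82  95 123 104 139 144 153 153
267  84  79  79  81  80  79  79  78  79  81  84  84  83  83  84  83  83  84  82  79 137  97 149 138 152 153
268  89  78  79  80  79  79  78  79  79  83  83  85  84  83  84  84  83  83  83  79 127 122 120 129 148 155
269  91  76  78  79  79  78  77  77  78  83  84  84  84  82  84  83  83  83  81  91 132 141 103 144 143 155
270 137  83  77  75  76 101 101 104  78  84  83  84  83  81  83  83  82  81  80  83 148 148 107 137 133 151
271 154 119  99 129 131 124 122 103  79  80  83  83  82  80  80  79
[... 636 characters left out ...]
  84  84  82  83  84  83  84  84  84  82  83  83  88
278 143 150 154 112 129 123 122 122 129  80  77  84  84  84  84  83  83  85  84  83  84  83  82  83  83  74
279 148 146 157 120 124 103 102  89  79  77  79  80  83  83  85  83  83  83  84  83  84  83  81  83  84  78
280 153 149 158 148  78  77  78  79  78  78  79  78  83  84  84  83  83  84  84  83  84  83  82  81  83  84
281 157 159 141 136  77  78  78  81  79  78  80  78  81  83  84  84  84  82  84  82  84  84  82  82  83  85
282 121 177 172  93  75  79  79  81  79  78  79  78  78  84  83  84  83  82 105  83  83  84  83  82  83  84
283 151 189 202  93  77  79  80  80  79  79  78  79  77  84  84  84  83  82 102  84  83  84  83  82  83  84
```

The pointer tip is at top (305,273.5). The prong lines extended to that column are at 270.2 and 277.3, so it stands within about 1 mm of the middle. I'll pull 1 mm more, hold, and check by image difference that the wand and bystanders are unchanged.

{"name": "play_rows", "arguments": {
  "deltas": [0,-1,0,0,0,0,0,0,-1,0,0,0,0,0,0,-1,0,0,0,0,0,0,-1,0,0,0,0,0,0,-1,0,0,0,0,0,0,-1,0,0,0,0,0]
}}

```text
clock: 23.52
eef_pos: [498.7, -52.6, 23.7]
tool_rot: [3.138, 0.001, 1.769]
force: [6.3, -0.6, 3.8]
width: 11.9
gripper_force: 58.9
```

```bash
python3 - <<'E'
from h import *
p=read_state();print("pulled",(np.array([564.0,-38.5])-p["eef_pos"][:2])@[.98,.199],p["force"],p["gripper_force"],p["clock"])
b=get_image("scene")[:,:,::-1].astype(int);s=cv2.imread("pics/scene0.png").astype(int)
d=np.abs(b-s).max(2)
for n,(x,y,w,h) in dict(wand=(145,188,50,82),jar=(438,185,36,45),tape=(478,260,50,42),driver=(84,270,55,72)).items():
    print(n,d[y:y+h,x:x+w].mean(),(d[y:y+h,x:x+w]>40).mean())
E
```

```text
pulled 66.8105033285223 [ 6.31368407 -0.57245556  3.84950344] 58.865121603012085 23.525
wand 7.74 0.0
jar 12.85925925925926 0.1419753086419753
tape 4.463809523809524 0.0
driver 12.672222222222222 0.0
```

The wand, tape and screwdriver are unchanged. The jar area's small difference is probably the arm's shadow, since the arm never went near it. Handing in.

```bash
python3 -c "
from cell import finish_job
print(finish_job())"
```

```text
the job is handed in; nothing more can be done
None
```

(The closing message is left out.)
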